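# Close up the hall drawers and the key box

## Robot

A 7-joint arm with a two-finger parallel gripper is mounted at the origin on the work surface. World frame = base frame: x ahead of the robot, y to its left, z up, the work surface at z = 0. Lengths are in mm, angles in rad, forces in N, time in s.
With the tool pointing down it reaches from about 425 to 950 mm from the base axis. Payload 4.7 kg.
Tool frame: the origin (TCP) lies between the finger pads; the fingertips stand 22 mm ahead of it and the grasp point (between the pads) lies 3 mm ahead of it; z points along the fingers, y is the line along which they close (so a half turn about z gives the same grasp; the last joint's range is limited). The gripper opens to 85 mm and grips with 20 to 120 N. Pads are 22 mm wide; open, the fingers measure 114 mm over their backs; the gripper's body (76 mm by 85 mm) begins 54 mm behind the grasp point. The pads swing forward as they close: fully open they stand 13 mm farther back than shut.
Start: joints at [1.196, 0.469, -0.049, 1.532, 0.024, 1.141, -0.082], TCP at [228.839, -635.046, 214.135] pointing down, gripper open.
Joint ranges: [-2.59, 2.59], [-0.33, 1.99], [-1.39, 1.29], [0.1, 2.45], [-1.04, 4.18], [0.21, 1.99], [-2.66, 2.66]. Speed limits (rad/s): [2.57, 2.57, 3.14, 3.14, 3.14, 3.14, 3.14].

## Interface

Orientations are given as a rotation vector (axis times angle).
In Python, from workcell import sensors, read_camera, camera_info, manip gives the robot as it stands.
- The arm moves only by the shell command python3 -m crank 'ROWS' [OPENING] [FORCE]. ROWS is a JSON object whose one key "commands" holds a list that holds one entry, the list of rows, each a list of 4 numbers: the shift along the tool's x, y, z in mm, then the turn about the tool's z in degrees. A call has 1 to 5 rows; each row is the pose to reach, as a shift and turn from the pose commanded when the call began, along the tool's axes at that moment; what a row does not reach only later rows make up. A row lasts 1/10 s, in which the tool goes at most 50 mm and 8.59 degrees, less where a joint would pass 70% of its speed; a pose out of reach is approached as far as the arm can. A call with a gripper value outside its range is refused whole. OPENING is the finger opening in mm, from 0 to 85.4, set as the call begins (- or left out, the last holds). The fingers move at their own pace and stop on an object; FORCE is the grip in N (left out, the last holds). Time passes only in rows, so rows that repeat a pose let the fingers close. It gives the time, the measured TCP pose, the force, the opening and the grip force at its end, in the units of the state.
- sensors.state(): the state, without advancing time (a new reading comes with each control period).
- read_camera(name): name is "scene" or "side" or "wrist"; returns (picture, depth): 384x512x3 uint8, blue, green, red; 384x512 float32, mm along the optical axis (not along the pixel's ray), 0 where there is no reading.
- camera_info(name): a dict with "mtx" (3x3 intrinsics, pixels), "k1" (the pictures are not rectified: a ray, as slopes to the right and down, at radius r is drawn at 1 + k1 r^2 times it, then the intrinsics apply), "pose" (4x4, takes a point from camera to world coordinates). Camera axes: x right, y up, looking along -z (the intrinsics and any distortion apply to the point x, -y, -z); pixel columns grow to the right and rows downward; lengths in mm; the calibration is good to about 2 mm. A picture is of the moment at which its call begins: read the wrist's pose just before it. camera_info takes no time and is no camera call; for the wrist camera it gives the pose at the moment of the call.
- manip.finish_job(): hands the job in; it is judged then, once.
The state is a dict: "time": time; "joint_positions": joint angles; "dq": joint speeds; "tau": joint torques, N m; "ee_pos": TCP position; "eef_rot": TCP orientation; "ft_force": force on the tool from outside, world axes, zero at the start; "ft_torque": the same for the moment, N m; "grip_width": finger opening in mm; "grip_force": force on a finger pad.
Only numpy, scipy, OpenCV 4.12 (cv2) and the standard library are available. Lean on these libraries where they do the work, as an engineer would, in place of code of your own. Each camera call takes 0.05 s, during which the arm holds its last target. There are 200 camera calls.

## Task

Someone left the house in a hurry: on the hall console the three little drawers of the white chest stand out and the lid of the wooden key box is up. Gently push each drawer fully home and fold the lid right down with the fingertips, without slamming anything or pinching a knob. The chest and the key box are not fixed down: do not shove or lift them, and leave everything else where it is.

Things in the scene. Friction and masses are not known exactly. Their poses are not given: they have to be found in the camera images.
- chest: White chest with three drawers in a row, a black knob on each: 160 mm deep (x), 320 wide (y), 110 high; top board overhangs 5 mm. 2.9 to 4.1 kg, loose on rubber feet: it slides if pushed hard. Origin: centre of its underside. x points from its front (x = -0.080, roughly facing the robot) to its back, y to the left seen from the robot. It stands left or right of the key box.
- knob_left (a point): Centre of the outer (robot-side) face of the round black knob (26 mm diameter, its face 24 mm proud of the drawer front) of the chest's left (+y, at y = +0.103) drawer. It lies 56 mm above the chest's underside. Push it along the chest's +x to close the drawer. Axes as the chest's.
- knob_middle (a point): Centre of the outer (robot-side) face of the round black knob (26 mm diameter, its face 24 mm proud of the drawer front) of the chest's middle (y = 0) drawer. It lies 56 mm above the chest's underside. Push it along the chest's +x to close the drawer. Axes as the chest's.
- knob_right (a point): Centre of the outer (robot-side) face of the round black knob (26 mm diameter, its face 24 mm proud of the drawer front) of the chest's right (-y, at y = -0.103) drawer. It lies 56 mm above the chest's underside. Push it along the chest's +x to close the drawer. Axes as the chest's.
- drawer_left (a joint): How far the left (+y) drawer stands out, in m: 0 is fully home, its front flush with the chest's front; it grows as the drawer comes out along the chest's -x, up to a stop at 0.095. It slides with about 1 to 2 N, stays where it is left, and meets a rigid stop at 0. Starts at 0.025 to 0.072.
- drawer_middle (a joint): How far the middle drawer stands out, in m: 0 is fully home, its front flush with the chest's front; it grows as the drawer comes out along the chest's -x, up to a stop at 0.095. It slides with about 1 to 2 N, stays where it is left, and meets a rigid stop at 0. Starts at 0.025 to 0.072.
- drawer_right (a joint): How far the right (-y) drawer stands out, in m: 0 is fully home, its front flush with the chest's front; it grows as the drawer comes out along the chest's -x, up to a stop at 0.095. It slides with about 1 to 2 N, stays where it is left, and meets a rigid stop at 0. Starts at 0.025 to 0.072.
- key_box: Dark brown wooden key box, blue-lined, 150 mm deep (x), 190 wide (y), walls 8 mm thick, 91 mm high with the lid shut; 1.5 to 2.4 kg, loose on rubber feet. Origin: centre of its underside. x points from its front (roughly facing the robot) to its back, y left, z up.
- lid_hinge (a point): Middle of the lid's hinge line, on the box's back wall, 75 mm behind the box's centre (its +x) and 81 mm above its underside. The hinge line runs along the box's y.
- lid_edge (a point): Middle of the lid's free front edge, on its outer (upper) face: 158 mm from the hinge line. The lid is a flat board 10 mm thick and 196 mm wide whose underside passes through the hinge line; shut, it overhangs the box's front by 8 mm. Axes as the lid's.
- lid (a joint): Lid angle in rad: 0 is shut flat, it grows as the front edge rises; at angle a the edge (underside) is 0.158 cos a in front of the hinge line and 0.158 sin a above it. A friction hinge: the lid stays wherever it is left; moving it takes about 0.5 to 3 N at the edge, square to the board. Rigid stop at 0. Starts at 0.7 to 1.15.
- vase: Bystander: small blue vase standing on top of the chest's back half, 100 mm high, 68 mm across. Origin: centre of its underside.
- glasses_case: Bystander: black spectacle case lying between the robot and the boxes, 160 x 60 x 34 mm. Origin: centre of its underside, x along its length.
- phone: Bystander: black phone lying flat between the robot and the boxes, 148 x 72 x 9 mm. Origin: centre of its underside, x along its length.
- bowl: Bystander: white bowl standing out to the left, 140 mm across, 45 mm high. Origin: centre of its underside.
- candle: Bystander: amber candle jar with a wooden cap standing out to the right, 72 mm across, 85 mm high. Origin: centre of its underside.
- spray: Bystander: green glass bottle with a black cap behind the boxes, 48 mm across, 150 mm high. Origin: centre of its underside.

How it is judged:
By the outcome, as a careful person would: the job done as asked, in the order asked, and still so for the second after the job is handed in, with the robot touching nothing.
It also fails if it takes over 64 s, if anything falls off the work surface, if the arm or the gripper's body presses on something with over 40 N, if the wrist force passes 120 N, or if a joint passes its speed limit or range.

## Working session

There is one attempt and no reset: what is moved stays moved. The work goes in short steps, Python scripts to look and compute and a shell command to move; the robot and the scene stay as the last step left them, time stands still between calls to the robot, and variables do not carry over. Pictures are saved under pics/ and viewed, at most 10 in all, crops included, and the job is handed in when it is done.

```bash
ls; mkdir -p pics; python3 - <<'E'
from workcell import sensors, read_camera, camera_info
import cv2,numpy as np
for n in("scene","side"):
    p,d=read_camera(n); cv2.imwrite(f"pics/{n}0.png",p); np.savez(f"{n}0.npz",p=p,d=d)
    i=camera_info(n); print(n,np.round(i["mtx"],1).tolist(),i["k1"],np.round(i["pose"],3).tolist(),(d>0).mean())
s=sensors.state();print({k:np.round(v,3).tolist() for k,v in s.items()})
E
```

```text
pics
scene [[434.6, 0.0, 250.9], [0.0, 434.6, 194.6], [0.0, 0.0, 1.0]] -0.0870438242039178 [[-0.903, -0.349, 0.252, 947.577], [0.43, -0.734, 0.526, 749.501], [0.002, 0.583, 0.812, 1264.384], [0.0, 0.0, 0.0, 1.0]] 0.9958394368489584
side [[497.7, 0.0, 260.2], [0.0, 497.7, 194.9], [0.0, 0.0, 1.0]] 0.003120629787058323 [[0.978, 0.113, -0.175, 212.124], [-0.208, 0.567, -0.797, -1562.537], [0.009, 0.816, 0.578, 1229.734], [0.0, 0.0, 0.0, 1.0]] 0.9409535725911459
{'time': 0.1, 'joint_positions': [1.196, 0.469, -0.049, 1.534, 0.024, 1.141, -0.082], 'dq': [0.001, -0.002, 0.0, -0.003, 0.0, 0.001, 0.0], 'tau': [0.001, -51.152, -0.047, -23.839, 0.011, 0.004, -0.0], 'ee_pos': [228.617, -634.531, 213.169], 'eef_rot': [-3.093, -0.54, 0.001], 'ft_force': [0.232, 0.814, 0.076], 'ft_torque': [-0.067, 0.006, 0.018], 'grip_force': 0.0, 'grip_width': 85.158}
```

View pics/scene0.png

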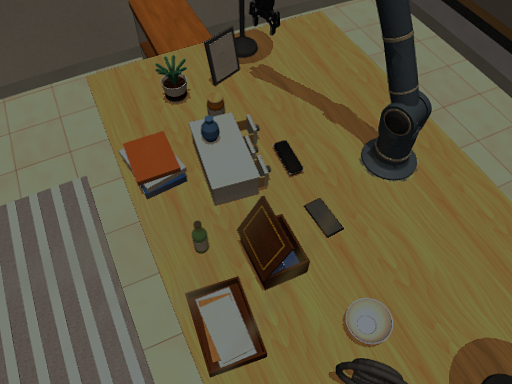

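View pics/side0.png

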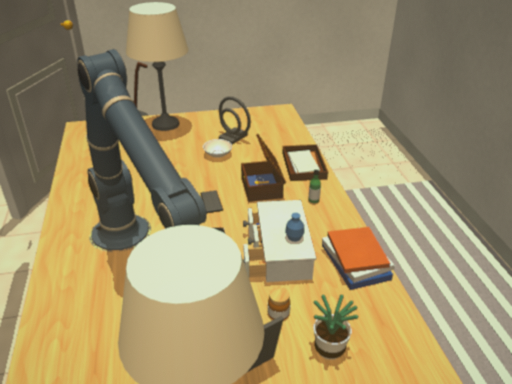

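The scene view shows the white chest around (225,160) with its drawers out toward the robot. The key box is at about (270,245) with its lid up, the phone and spectacle case lie in front, and the vase stands on the chest at (210,128). The side view agrees, with drawers at about (252,240) and the lid at (268,160).

```bash
cat > h.py <<'E'
import cv2,numpy as np
from workcell import camera_info
def cloud(n,d,info=None):
    i=info or camera_info(n); K=np.array(i["mtx"]); v,u=np.mgrid[:384,:512]
    pts=np.stack([u,v],-1).reshape(-1,1,2).astype(np.float64)
    r=cv2.undistortPoints(pts,K,np.array([i["k1"],0,0,0.])).reshape(384,512,2)
    P=np.array(i["pose"]); c=np.stack([r[...,0]*d,-r[...,1]*d,-d],-1)
    return c@P[:3,:3].T+P[:3,3]
E
python3 - <<'E'
from h import *
for n in("scene","side"):
    f=np.load(n+"0.npz");p,d=f["p"],f["d"];X=cloud(n,d);hsv=cv2.cvtColor(p,cv2.COLOR_BGR2HSV)
    np.save(n+"X.npy",X)
    m=(abs(X[...,2]-110)<8)&(hsv[...,1]<60)&(X[...,0]>400)&(X[...,0]<1000)&(abs(X[...,1])<400)
    m=m.astype(np.uint8)
    k,l,st,c=cv2.connectedComponentsWithStats(m)
    b=1+np.argmax(st[1:,4]);q=X[l==b]
    print(n,"chest top",len(q),q.mean(0).round(1),np.median(q[:,2]),cv2.minAreaRect(q[:,:2].astype(np.float32)))
    # all pts between 8 and 200 high: occupancy map
    print("table z",np.median(X[(abs(X[...,2])<20)][:,2]))
    big=np.full((500,800,3),60,np.uint8)
    ok=(X[...,2]>-30)&(X[...,2]<260)&(d>0)
    idx=np.argsort(X[ok][:,2]);Q=X[ok][idx];C=p[ok][idx]
    uu=((500-Q[:,1])*.8).astype(int);vv=((950-Q[:,0])*.8).astype(int)
    g=(uu>=1)&(uu<799)&(vv>=1)&(vv<499)
    for a,b_,c_ in zip(uu[g],vv[g],C[g]): big[b_-1:b_+2,a-1:a+2]=c_
    cv2.imwrite(f"pics/top_{n}.png",big)
E
```

```text
scene chest top 2935 [ 595.7 -203.   108.5] 108.40710420642472 ((593.958740234375, -228.40016174316406), (334.8653564453125, 169.47686767578125), 83.01783752441406)
table z -1.5226207155881184
side chest top 2402 [ 582.  -249.6  110.1] 110.0910093630041 ((592.3731079101562, -231.75979614257812), (340.07183837890625, 168.83111572265625), 83.12017822265625)
table z 0.5664858745960828
```

View pics/top_scene.png

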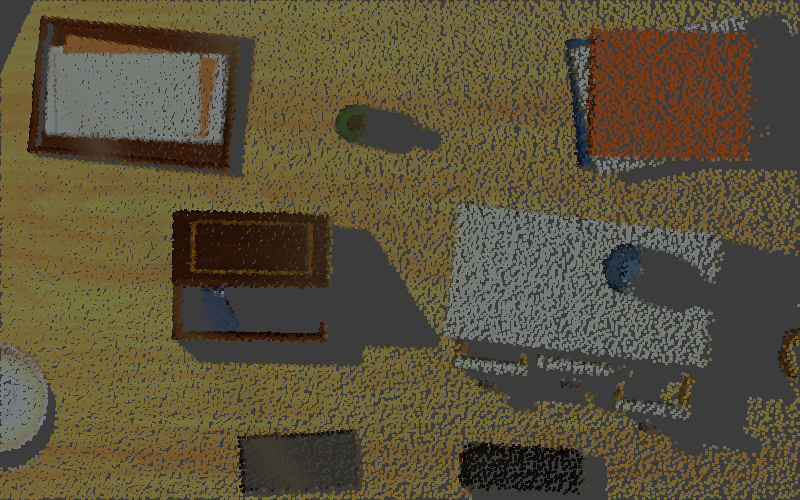

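The top-down map shows the chest turned about -7°, with its centre near (593,-230). The key box spans y of about 92 to 284, hinged at x≈685 with the lid edge at x≈594. The right drawer stands out farthest.

```bash
python3 - <<'E'
from h import *
th=np.radians(-6.95);ex=np.array([np.cos(th),np.sin(th)]);ey=np.array([-ex[1],ex[0]])
for n in("scene","side"):
    X=np.load(n+"X.npy");f=np.load(n+"0.npz");p=f["p"].astype(int)
    c=np.array([593.2,-230.])
    q=(X[...,:2]-c)@np.stack([ex,ey],1);z=X[...,2];br=p.max(-1);
    # chest-top outline percentiles
    m=(abs(z-109)<5)&(abs(q[...,0])<110)&(abs(q[...,1])<190)&(br>110)
    print(n,"top x",np.percentile(q[m][:,0],[1,99]).round(1),"y",np.percentile(q[m][:,1],[1,99]).round(1))
    for nm,y0 in(("L",103),("M",0),("R",-103)):
        w=(abs(q[...,1]-y0)<55)&(q[...,0]<-83)&(q[...,0]>-190)&(z>12)
        sat=p.max(-1)-p.min(-1)
        wh=w&(sat<40)&(br>110)
        dk=w&(br<75)&(z>30)&(z<85)&(abs(q[...,1]-y0)<30)
        for t,k in(("white",wh),("dark",dk)):
            if k.sum()>3:
                print(nm,t,k.sum(),"x",np.percentile(q[k][:,0],[2,10,50,90,98]).round(1),"y",np.percentile(q[k][:,1],[2,50,98]).round(1),"z",np.percentile(z[k],[2,50,98]).round(1))
    # lid / key box
    w=(X[...,0]>520)&(X[...,0]<720)&(X[...,1]>70)&(X[...,1]<300)&(z>15)&(z<260)
    P=X[w];print("box bounds",P.min(0).round(),P.max(0).round())
    P1=X[w&(z>110)]
    c0=P1.mean(0);
    for _ in range(5):
        U,S,V=np.linalg.svd(P1-c0,full_matrices=False);nn=V[2]*np.sign(V[2][2]);P1=P1[abs((P1-c0)@nn)<6];c0=P1.mean(0)
    print("lid n",nn.round(3),"angle",np.arctan2(np.hypot(*nn[:2]),nn[2]).round(3),"yaw",np.degrees(np.arctan2(nn[1],nn[0])).round(1),c0.round(1),"maxz",P1[:,2].max().round(1), "top pts",P1[P1[:,2]>np.percentile(P1[:,2],97)].mean(0).round(1), len(P1))
    print("y range",np.percentile(P1[:,1],[1,99]).round(1), "rect",cv2.minAreaRect(P1[:,:2].astype(np.float32)))
    # rim of box z~81
    r=w&(abs(z-81)<5);print("rim",X[r].min(0).round(),X[r].max(0).round())
E
```

```text
scene top x [-81.5  81. ] y [-157.7  163. ]
L white 55 x [-121.  -119.2 -115.  -111.4 -109.2] y [ 59.7 104.  144.5] z [88.5 93.7 99.1]
L dark 62 x [-140.1 -137.6 -107.8 -106.6 -106.3] y [ 74.4 105.5 125.3] z [35.3 61.2 81.2]
M white 49 x [-107.7 -107.2 -103.1  -98.6  -83.7] y [-41.    6.7  45.4] z [ 88.8  93.6 105.3]
M dark 33 x [-129.9 -129.  -121.7  -95.4  -94.7] y [-27.3   6.7  20.7] z [52.7 66.6 83.2]
R white 49 x [-149.5 -148.8 -143.2 -109.6  -84.1] y [-148.9 -111.7  -61.9] z [ 20.3  93.1 103.6]
R dark 55 x [-170.1 -167.4 -136.6 -135.2 -133.9] y [-131.8 -101.5  -78.5] z [32.4 61.5 84.2]
box bounds [522.  85.  15.] [686. 284. 222.]
lid n [ 0.841 -0.016  0.541] angle 0.999 yaw -1.1 [630.9 190.2 168.5] maxz 222.3 top pts [598.1 189.4 219. ] 2072
y range [ 89.2 282.1] rect ((632.0582275390625, 184.13714599609375), (198.8656005859375, 78.42546844482422), 88.81037902832031)
rim [522.  86.  76.] [686. 283.  86.]
side top x [-83.8  83.4] y [-166.6  160. ]
L white 117 x [-126.1 -120.2 -115.   -88.4  -83.7] y [ 53.5  75.9 140.2] z [ 24.4  88.5 113.7]
M white 125 x [-124.5 -113.9 -105.6  -89.7  -83.4] y [-47.7  -2.1  54. ] z [ 34.9  91.7 108.6]
R white 112 x [-151.  -149.9 -143.8  -84.4  -83.4] y [-150.9 -120.9  -65.6] z [ 36.8  93.8 111.5]
box bounds [521.  76.  15.] [686. 290. 225.]
lid n [ 0.835 -0.032  0.549] angle 0.99 yaw -2.2 [625.8 158.8 176.3] maxz 224.5 top pts [595.5 172.8 223.8] 263
y range [ 81.3 279.1] rect ((630.2910766601562, 182.07041931152344), (207.9839630126953, 77.44688415527344), 88.16329956054688)
rim [522.  76.  76.] [686. 286.  85.]
```

```bash
cat >> h.py <<'E'
from scipy.spatial.transform import Rotation as R
C=np.array([593.2,-230.]);TH=np.radians(-6.95)
EX=np.array([np.cos(TH),np.sin(TH)]);EY=np.array([-EX[1],EX[0]])
def chest(x,y,z): return np.r_[C+x*EX+y*EY,z]
def go(t,yaw):
    from workcell import sensors
    s=sensors.state();M=R.from_rotvec(s["eef_rot"]).as_matrix()
    d=M.T@(np.array(t)-s["ee_pos"]);a=np.degrees(np.arctan2(M[1,0],M[0,0]))
    print("t",s["time"],"tcp",np.round(s["ee_pos"],1),"yaw",a.round(2),"tilt",M[:,2].round(3),"F",np.round(s["ft_force"],2),"w",s["grip_width"])
    print("target",np.round(t,1),"shift",d.round(1),"turn",round(a-yaw,2))
def tcp():
    from workcell import sensors
    s=sensors.state();q=np.array(s["ee_pos"]);v=q[:2]-C
    print("t",round(s["time"],2),"chest frame",(v@EX).round(1),(v@EY).round(1),"z",q[2].round(1),"world",q.round(1),"F",np.round(s["ft_force"],2),"Fx",(np.array(s["ft_force"][:2])@EX).round(2),"w",round(s["grip_width"],1))
E
python3 -c "
from h import *
go(chest(-215,-103,214),-6.95)"
```

```text
t 0.1 tcp [ 228.6 -634.5  213.2] yaw 19.82 tilt [-0.001  0.002 -1.   ] F [0.23 0.81 0.08] w 85.15768774966558
target [ 367.3 -306.2  214. ] shift [ 241.8 -261.8   -0.4] turn 26.77
```

```bash
python3 -m crank '{"commands":[[[17,-18,0,3],[42,-45,0,9],[72,-78,0,15],[102,-110,0,21],[132,-143,0,26.8]]]}' 0 20; python3 -c "
from h import *
go(chest(-215,-103,214),-6.95)"
```

```text
time: 0.6
ee_pos: [304.8, -453.9, 213.7]
eef_rot: [-3.135, 0.198, 0.001]
ft_force: [1.0, -0.0, 0.2]
grip_width: 12.2
grip_force: 0.0
t 0.6 tcp [ 304.8 -453.9  213.7] yaw -7.25 tilt [-0.     0.001 -1.   ] F [ 1.02 -0.02  0.24] w 12.22283046272861
target [ 367.3 -306.2  214. ] shift [  43.4 -154.4   -0.3] turn -0.3
```

```bash
python3 -m crank '{"commands":[[[10,-35,0,0],[21,-75,0,0],[32,-115,20,0],[39,-140,50,0],[43,-153,80,0]]]}'; python3 -m crank '{"commands":[[[0,0,20,0],[0,0,38,0],[0,0,40,0],[0,0,40,0]]]}'; python3 - <<'E'
from h import *
from workcell import read_camera
tcp();go(chest(-215,-103,72),-6.95)
p,d=read_camera("side");X=cloud("side",d);p2,d2=read_camera("scene");X2=cloud("scene",d2)
cv2.imwrite("pics/a.png",np.vstack([cv2.resize(p[150:330,170:400],None,fx=2.0,fy=1.6),cv2.resize(p2[90:230,180:410],None,fx=2.0,fy=2)]))
for x in(X,X2):
    q=(x[...,:2]-C)@np.stack([EX,EY],1)
    m=(abs(q[...,0]+215)<30)&(abs(q[...,1]+103)<40)&(x[...,2]>40)&(x[...,2]<150)
    print(m.sum(),x[m][:,2].min() if m.any() else 0,np.percentile(q[m],[2,98],axis=0))
    b=m&(x[...,2]<110);print(b.sum(),np.percentile(q[b],[2,98],axis=0) if b.any() else 0, x[b][:,2].min())
E
```

```text
time: 1.1
ee_pos: [367.0, -306.4, 133.6]
eef_rot: [3.136, -0.185, 0.002]
ft_force: [0.9, -0.8, -0.1]
grip_width: -0.0
grip_force: 0.0
time: 1.5
ee_pos: [365.6, -309.1, 93.9]
eef_rot: [-3.135, 0.192, 0.001]
ft_force: [-0.5, 0.1, -0.3]
grip_width: 0.4
grip_force: 0.0
t 1.5 chest frame -216.3 -106.0 z 93.9 world [ 365.6 -309.1   93.9] F [-0.49  0.13 -0.28] Fx -0.5 w 0.4
t 1.5 tcp [ 365.6 -309.1   93.9] yaw -7.0 tilt [-0.001  0.001 -1.   ] F [-0.49  0.13 -0.28] w 0.36736843825203913
target [ 367.3 -306.2   72. ] shift [ 1.4 -3.  21.9] turn -0.05Traceback (most recent call last):
  File "<stdin>", line 9, in <module>
    return _quantile_unchecked(
        a, q, axis, out, overwrite_input, method, keepdims, weights)
    return _ureduce(a,
                    func=_quantile_ureduce_func,
    ...<5 lines>...
                    overwrite_input=overwrite_input,
                    method=method)
    r = func(a, **kwargs)
    result = _quantile(arr,
                       quantiles=q,
    ...<2 lines>...
                       out=out,
                       weights=wgt)
    slices_having_nans = np.isnan(arr[-1, ...])
                                  ~~~^^^^^^^^^
IndexError: index -1 is out of bounds for axis 0 with size 0
```

View pics/a.png

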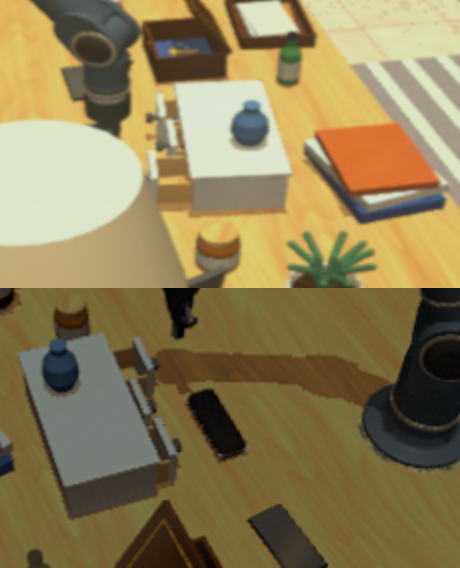

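The closed fingertips are in front of the right drawer's knob, at about (180,310) in the lower crop. I'll lower them and start the push.

```bash
python3 -m crank '{"commands":[[[1,-2,8,0],[1,-3,16,0],[1,-3,22,0],[1,-3,22,0]]]}' >/dev/null; python3 -c "
from h import *
tcp()"
python3 -m crank '{"commands":[[[6,0,0,0],[14,0,0,0],[20,0,0,0],[23,0,0,0],[25,0,0,0]]]}' >/dev/null; python3 -c "
from h import *
tcp()"
python3 -m crank '{"commands":[[[2,0,0,0],[4,0,0,0],[6,0,0,0],[8,0,0,0],[10,0,0,0]]]}' >/dev/null; python3 -c "
from h import *
tcp()"
python3 -m crank '{"commands":[[[2,0,0,0],[4,0,0,0],[6,0,0,0],[8,0,0,0],[10,0,0,0]]]}' >/dev/null; python3 -c "
from h import *
tcp()"
```

```text
t 2.0 chest frame -215.9 -102.6 z 71.1 world [ 366.5 -305.7   71.1] F [ 0.62 -0.08  0.74] Fx 0.63 w 0.0
t 2.5 chest frame -189.5 -103.0 z 72.2 world [ 392.6 -309.4   72.2] F [-1.25 -0.17  0.03] Fx -1.22 w -0.0
t 3.0 chest frame -180.0 -103.1 z 72.2 world [ 402.1 -310.6   72.2] F [-0.02 -0.04  0.19] Fx -0.01 w 0.3
t 3.5 chest frame -169.9 -103.1 z 72.1 world [ 412.1 -311.8   72.1] F [ 0.35 -0.83 -0.15] Fx 0.45 w 0.1
```

```bash
cat >> h.py <<'E'
def fronts(save=None):
    from workcell import read_camera
    for n in("scene","side"):
        p,d=read_camera(n)
        if save: cv2.imwrite(f"pics/{save}_{n}.png",p)
        X=cloud(n,d)
        q=(X[...,:2]-C)@np.stack([EX,EY],1);z=X[...,2];P=p.astype(int);br=P.max(-1);sat=br-P.min(-1)
        m=(abs(z-109)<6)&(abs(q[...,0])<110)&(abs(q[...,1])<190)&(br>110)
        o=[n,cv2.minAreaRect(X[m][:,:2].astype(np.float32)),"topx",np.percentile(q[m][:,0],[1,99]).round(1)]
        for nm,y0 in(("L",103),("M",0),("R",-103)):
            w=(abs(q[...,1]-y0)<45)&(q[...,0]<-70)&(q[...,0]>-190)&(z>80)&(z<101)&(sat<40)&(br>100)
            o+=[nm,w.sum(),np.percentile(q[w][:,0],[5,50]).round(1) if w.sum()>3 else None]
        print(*o)
E
python3 -c "
from h import *
fronts('b')
p=cv2.imread('pics/b_scene.png');cv2.imwrite('pics/b2.png',cv2.resize(p[90:230,180:340],None,fx=4,fy=4,interpolation=cv2.INTER_CUBIC))"
```

```text
scene ((591.9605712890625, -231.1112060546875), (338.2718200683594, 167.10028076171875), 83.12761688232422) topx [-81.4  81.2] L 68 [-120.9 -114.2] M 60 [-109. -103.] R 14 [-146.8 -141.9]
side ((593.5712280273438, -231.0581817626953), (344.9524841308594, 171.251220703125), 83.14913940429688) topx [-83.8  83.6] L 24 [-114.8 -112.2] M 61 [-109.3 -103.8] R 33 [-149.7 -146.2]
```

View pics/b2.png

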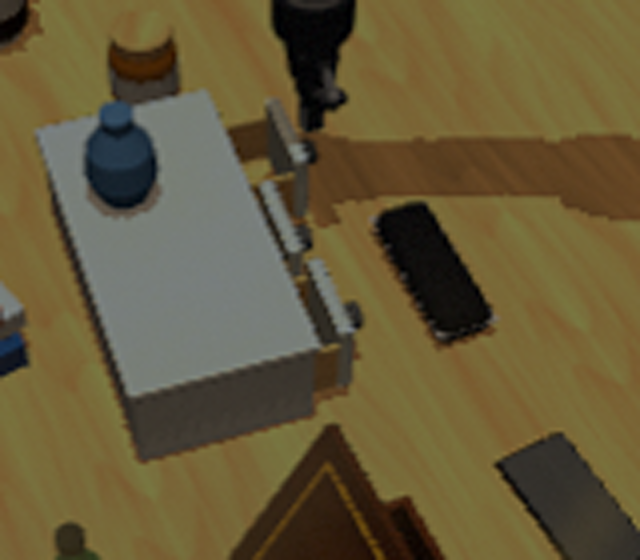

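The scene crop shows the fingertips at (315,125), up and to the right of the right knob at (308,152), so there's no contact yet. I'll measure the tip directly from depth.

```bash
python3 - <<'E'
from h import *
from workcell import read_camera,sensors
tcp()
p,d=read_camera("scene");X=cloud("scene",d)
q=(X[...,:2]-C)@np.stack([EX,EY],1);z=X[...,2]
for v in range(104,134,2):
    r=[(u,*q[v,u].round().astype(int),int(z[v,u]),int(p[v,u].max())) for u in range(252,268,2)]
    print(v,r)
E
```

```text
t 3.6 chest frame -169.7 -103.1 z 72.1 world [ 412.2 -311.8   72.1] F [ 0.33 -0.44 -0.18] Fx 0.38 w -0.1
104 [(252, np.int64(-151), np.int64(-115), 169, 5), (254, np.int64(-149), np.int64(-85), 197, 14), (256, np.int64(-156), np.int64(-85), 194, 8), (258, np.int64(-158), np.int64(-69), 208, 7), (260, np.int64(-163), np.int64(-62), 212, 8), (262, np.int64(-172), np.int64(-66), 206, 5), (264, np.int64(-259), np.int64(-274), 0, 49), (266, np.int64(-266), np.int64(-269), 2, 124)]
106 [(252, np.int64(-152), np.int64(-116), 159, 36), (254, np.int64(-149), np.int64(-86), 186, 8), (256, np.int64(-156), np.int64(-85), 184, 6), (258, np.int64(-157), np.int64(-66), 201, 10), (260, np.int64(-166), np.int64(-68), 196, 21), (262, np.int64(-174), np.int64(-70), 193, 19), (264, np.int64(-254), np.int64(-260), 3, 93), (266, np.int64(-265), np.int64(-266), -5, 123)]
108 [(252, np.int64(-156), np.int64(-127), 137, 73), (254, np.int64(-151), np.int64(-90), 172, 6), (256, np.int64(-155), np.int64(-81), 178, 5), (258, np.int64(-159), np.int64(-72), 185, 5), (260, np.int64(-165), np.int64(-65), 190, 31), (
[... 3991 characters left out ...]
1), (254, np.int64(-142), np.int64(-62), 89, 98), (256, np.int64(-147), np.int64(-56), 93, 60), (258, np.int64(-170), np.int64(-95), 47, 32), (260, np.int64(-193), np.int64(-136), 0, 87), (262, np.int64(-201), np.int64(-135), -2, 85), (264, np.int64(-208), np.int64(-129), 1, 90), (266, np.int64(-216), np.int64(-128), 0, 85)]
132 [(252, np.int64(-137), np.int64(-71), 70, 44), (254, np.int64(-141), np.int64(-60), 80, 58), (256, np.int64(-148), np.int64(-58), 80, 60), (258, np.int64(-181), np.int64(-126), 1, 93), (260, np.int64(-188), np.int64(-123), 2, 88), (262, np.int64(-198), np.int64(-125), -1, 87), (264, np.int64(-204), np.int64(-120), 0, 87), (266, np.int64(-212), np.int64(-117), 0, 91)]
```

```bash
python3 - <<'E'
from h import *
from workcell import read_camera
i=camera_info("wrist");w,dw=read_camera("wrist");s,d=read_camera("scene");np.savez("w1.npz",p=w,d=dw,pose=i["pose"],mtx=i["mtx"],k1=i["k1"])
a=cv2.resize(s[85:150,230:285],(330,390),interpolation=cv2.INTER_CUBIC)
b=cv2.resize(w,(470,352));b=cv2.copyMakeBorder(b,0,38,0,0,cv2.BORDER_CONSTANT)
cv2.imwrite("pics/c.png",np.hstack([a,b]));print(i["pose"].round(2).tolist())
E
```

```text
[[-0.12, 0.96, 0.26, 477.85], [-0.99, -0.12, -0.03, -319.34], [-0.0, -0.27, 0.96, 231.56], [0.0, 0.0, 0.0, 1.0]]
```

View pics/c.png

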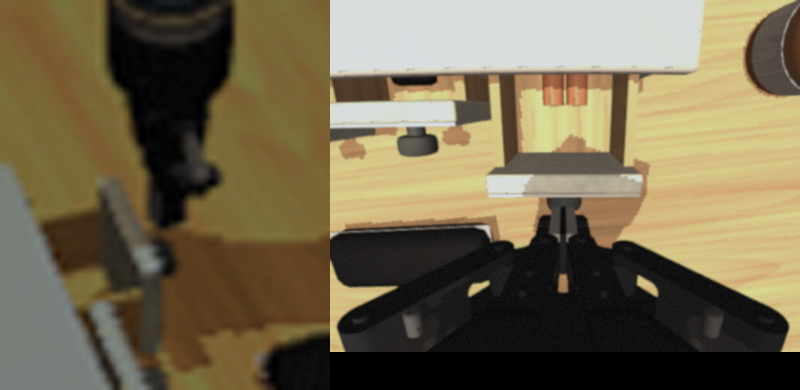

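The wrist view shows the closed fingers at (563,220), in line laterally with the right knob at (563,200). The scene crop shows the tip ending above the knob. I'll check the tip height with the wrist depth.

```bash
python3 - <<'E'
from h import *
f=np.load("w1.npz");X=cloud("wrist",f["d"],dict(mtx=f["mtx"],k1=f["k1"],pose=f["pose"]));p=f["p"]
q=(X[...,:2]-C)@np.stack([EX,EY],1)
for v in range(190,290,5):
    print(v,[(u,*q[v,u].round().astype(int).tolist(),int(X[v,u,2]),int(p[v,u].max())) for u in (246,250,254,258,262)])
w=(abs(q[...,1]+103)<40)&(q[...,0]<-110)&(X[...,2]>80)&(X[...,2]<103)&(p.min(-1)>100)
print("front",np.percentile(q[w][:,0],[2,10,50,90]))
E
```

```text
190 [(246, -140, -99, 94, 137), (250, -141, -101, 93, 137), (254, -141, -103, 93, 132), (258, -141, -105, 93, 134), (262, -141, -107, 93, 135)]
195 [(246, -143, -99, 93, 186), (250, -143, -101, 95, 185), (254, -143, -103, 93, 185), (258, -143, -105, 95, 183), (262, -143, -107, 94, 181)]
200 [(246, -145, -99, 94, 185), (250, -145, -101, 95, 180), (254, -145, -103, 94, 184), (258, -146, -105, 94, 184), (262, -145, -107, 94, 179)]
205 [(246, -148, -99, 94, 181), (250, -148, -101, 94, 178), (254, -148, -103, 93, 180), (258, -148, -105, 95, 176), (262, -148, -107, 94, 181)]
210 [(246, -152, -99, 93, 154), (250, -151, -101, 93, 154), (254, -151, -103, 94, 154), (258, -151, -105, 94, 153), (262, -151, -107, 93, 151)]
215 [(246, -163, -98, 68, 124), (250, -164, -100, 67, 116), (254, -164, -103, 67, 118), (258, -164, -105, 67, 120), (262, -164, -108, 67, 118)]
220 [(246, -167, -98, 67, 59), (250, -167, -100, 67, 64), (254, -167, -103, 68, 64), (258, -167, -105, 67, 64), (262, -167, -108, 67, 62)]
225 [(246, -160, -99, 93, 62), (250, -160, -101, 92, 59), (254, -160, -103, 92, 32), (258, -160, 
[... 1139 characters left out ...]
 (258, -164, -104, 127, 28), (262, -159, -106, 136, 22)]
270 [(246, -159, -100, 139, 27), (250, -167, -101, 126, 33), (254, -167, -103, 126, 38), (258, -164, -104, 131, 25), (262, -159, -106, 140, 18)]
275 [(246, -159, -100, 143, 10), (250, -169, -101, 127, 31), (254, -170, -103, 126, 37), (258, -164, -104, 135, 17), (262, -159, -106, 142, 14)]
280 [(246, -162, -100, 142, 16), (250, -172, -101, 127, 24), (254, -173, -103, 125, 34), (258, -167, -104, 134, 23), (262, -160, -106, 145, 16)]
285 [(246, -167, -100, 137, 20), (250, -175, -101, 126, 31), (254, -174, -103, 127, 32), (258, -169, -104, 135, 16), (262, -162, -106, 144, 18)]
front [-153.61928734 -152.48622    -146.58795052 -141.30879008]
```

The wrist and scene depths agree that the closed tips sit about 18 mm above the reported TCP, at z≈90. That put them over the knob, with the drawer unmoved. I'll back off, go down 40 mm and approach again.

```bash
python3 -m crank '{"commands":[[[-12,0,0,0],[-25,0,0,0],[-30,0,0,0],[-30,0,0,0]]]}' >/dev/null;python3 -m crank '{"commands":[[[0,0,10,0],[0,0,22,0],[0,0,34,0],[0,0,39,0],[0,0,39,0]]]}' >/dev/null; python3 - <<'E'
from h import *
from workcell import read_camera
tcp()
i=camera_info("wrist");p,d=read_camera("wrist");X=cloud("wrist",d,i)
q=(X[...,:2]-C)@np.stack([EX,EY],1)
for v in range(150,262,4):
    print(v,[(u,*q[v,u].round().astype(int).tolist(),int(X[v,u,2]),int(p[v,u].max())) for u in (247,261)])
E
```

```text
t 4.65 chest frame -200.8 -102.5 z 31.7 world [ 381.5 -307.5   31.7] F [ 0.24 -0.03 -0.04] Fx 0.24 w -0.4
150 [(247, -146, -100, 94, 219), (261, -146, -105, 95, 219)]
154 [(247, -147, -100, 94, 218), (261, -147, -105, 94, 221)]
158 [(247, -149, -100, 93, 219), (261, -148, -105, 95, 220)]
162 [(247, -150, -100, 94, 220), (261, -150, -105, 94, 220)]
166 [(247, -151, -100, 93, 198), (261, -151, -105, 93, 185)]
170 [(247, -153, -100, 93, 228), (261, -153, -105, 93, 220)]
174 [(247, -162, -99, 58, 82), (261, -161, -106, 60, 83)]
178 [(247, -162, -99, 64, 35), (261, -162, -106, 64, 37)]
182 [(247, -164, -99, 65, 59), (261, -163, -106, 67, 62)]
186 [(247, -165, -99, 67, 64), (261, -165, -106, 67, 66)]
190 [(247, -167, -99, 68, 63), (261, -167, -106, 67, 62)]
194 [(247, -169, -99, 67, 62), (261, -169, -106, 67, 65)]
198 [(247, -171, -99, 67, 62), (261, -171, -106, 67, 62)]
202 [(247, -173, -99, 66, 56), (261, -173, -106, 67, 59)]
206 [(247, -198, -97, 0, 146), (261, -198, -107, 0, 135)]
210 [(247, -201, -97, 0, 163), (261, -201, -108, -1, 158)]
214 [(247, -204, -97, 0, 163), (261, -204, -107, 0, 158)]
218 [(247, -207, -97, 0, 153), (261, -207, -108, 0, 155)]
222 [(247, -211, -97, -1, 159), (261, -210, -108, 0, 158)]
226 [(247, -191, -99, 53, 80), (261, -191, -106, 54, 82)]
230 [(247, -191, -99, 59, 72), (261, -191, -106, 59, 71)]
234 [(247, -191, -99, 64, 72), (261, -191, -106, 64, 70)]
238 [(247, -191, -99, 69, 75), (261, -191, -106, 68, 72)]
242 [(247, -191, -99, 73, 73), (261, -191, -106, 73, 72)]
246 [(247, -191, -99, 77, 75), (261, -191, -105, 77, 73)]
250 [(247, -191, -99, 81, 72), (261, -191, -105, 80, 68)]
254 [(247, -191, -99, 85, 88), (261, -191, -105, 85, 88)]
258 [(247, -192, -99, 86, 109), (261, -190, -105, 90, 82)]
```

Tip is now at z≈52, facing the knob with a 16 mm gap. Pushing the right drawer, stopping about 8 mm short of home.

```bash
T='from h import *
tcp()'
python3 -m crank '{"commands":[[[3,0,0,0],[7,0,0,0],[10,0,0,0],[12,0,0,0],[13,0,0,0]]]}' >/dev/null; python3 -c "$T"
python3 -m crank '{"commands":[[[2,0,0,0],[4,0,0,0],[7,0,0,0],[10,0,0,0],[13,0,0,0]]]}' >/dev/null; python3 -c "$T"
python3 -m crank '{"commands":[[[3,0,0,0],[6,0,0,0],[9,0,0,0],[12,0,0,0],[15,0,0,0]]]}' >/dev/null; python3 -c "$T"
python3 -m crank '{"commands":[[[3,0,0,0],[6,0,0,0],[9,0,0,0],[12,0,0,0],[15,0,0,0]]]}' >/dev/null; python3 -c "$T"
python3 -m crank '{"commands":[[[3,0,0,0],[6,0,0,0],[9,0,0,0],[11,0,0,0],[13,0,0,0]]]}' >/dev/null; python3 -c "$T"
python3 -c "
from h import *
fronts('d')"
```

```text
t 5.2 chest frame -186.6 -103.1 z 33.3 world [ 395.5 -309.7   33.3] F [ 0.21 -0.06  0.31] Fx 0.22 w -0.4
t 5.7 chest frame -174.0 -103.0 z 33.0 world [ 408.  -311.2   33. ] F [-1.16  1.28  0.67] Fx -1.31 w -0.2
t 6.2 chest frame -158.9 -103.0 z 33.0 world [ 423. -313.   33.] F [-1.03  0.07 -0.78] Fx -1.03 w 0.4
t 6.7 chest frame -143.9 -102.9 z 33.1 world [ 437.9 -314.8   33.1] F [-1.76  1.3  -0.94] Fx -1.91 w 0.4
t 7.2 chest frame -130.9 -103.1 z 33.2 world [ 450.8 -316.5   33.2] F [-0.97  0.68  0.08] Fx -1.04 w -0.2
scene ((592.5721435546875, -230.18838500976562), (334.5702209472656, 166.36619567871094), 83.18074798583984) topx [-81.5  81.2] L 67 [-120.1 -114.1] M 63 [-108.7 -102.8] R 26 [-94.  -90.4]
side ((593.470458984375, -230.66122436523438), (337.92120361328125, 170.76405334472656), 83.32120513916016) topx [-82.1  83.3] L 0 None M 5 [-101.  -100.5] R 66 [-94.5 -89.5]
```

```bash
T='from h import *
tcp()'
python3 -m crank '{"commands":[[[2,0,0,0],[4,0,0,0],[6,0,0,0],[8,0,0,0],[10,0,0,0]]]}' >/dev/null; python3 -c "$T"
python3 -m crank '{"commands":[[[0.6,0,0,0],[1.2,0,0,0],[1.8,0,0,0],[2.4,0,0,0],[3,0,0,0]]]}' >/dev/null; python3 -c "$T"
python3 -m crank '{"commands":[[[0.5,0,0,0],[1,0,0,0],[1.5,0,0,0]]]}' >/dev/null; python3 -c "$T"
```

```text
t 7.8 chest frame -120.8 -103.3 z 33.2 world [ 460.8 -318.    33.2] F [-1.39 -0.75  1.31] Fx -1.29 w -0.2
t 8.3 chest frame -118.0 -103.3 z 33.2 world [ 463.5 -318.3   33.2] F [-1.06 -0.25  1.35] Fx -1.03 w -0.1
t 8.6 chest frame -117.0 -103.2 z 33.1 world [ 464.5 -318.3   33.1] F [-2.7   0.04  1.86] Fx -2.69 w 0.3
```

Force is starting to rise, so I'll continue in half-millimetre steps.

```bash
T='from h import *
tcp()'
for i in 1 2; do
python3 -m crank '{"commands":[[[0.3,0,0,0],[0.6,0,0,0],[0.6,0,0,0]]]}' >/dev/null; python3 -c "$T"
done
python3 - <<'E'
from h import *
from workcell import read_camera
i=camera_info("wrist");p,d=read_camera("wrist");X=cloud("wrist",d,i);cv2.imwrite("pics/e.png",p)
q=(X[...,:2]-C)@np.stack([EX,EY],1);z=X[...,2]
for y in (-135,-120,-85,-70):
    m=abs(q[...,1]-y)<4
    a=m&(z>105)&(z<116);b=m&(z>70)&(z<99)&(q[...,0]<-60)&(p.min(-1)>60)
    print(y,"top min",np.percentile(q[a][:,0],2).round(1),"front",b.sum(),np.percentile(q[b][:,0],[5,50]).round(1) if b.any() else None)
E
```

```text
t 8.9 chest frame -117.0 -103.2 z 33.0 world [ 464.5 -318.3   33. ] F [-4.85  0.93  3.45] Fx -4.92 w 0.0
t 9.2 chest frame -117.0 -103.2 z 33.0 world [ 464.5 -318.2   33. ] F [-6.36  0.46  4.37] Fx -6.37 w -0.1
-135 top min -125.6 front 0 None
-120 top min -85.9 front 0 None
-85 top min -86.1 front 3 [-111.1 -110.9]
-70 top min -125.5 front 1 [-106.7 -106.7]
```

Right drawer is on its stop: the TCP halted at -117.0 while the force rose to 6 N. I'll retreat and move across to the middle knob.

```bash
T='from h import *
tcp()'
python3 -m crank '{"commands":[[[-3,0,0,0],[-10,0,0,0],[-22,0,0,0],[-38,0,0,0],[-48,0,0,0]]]}' >/dev/null
python3 -m crank '{"commands":[[[0,-15,0,0],[0,-45,0,0],[0,-75,0,0],[0,-95,0,0],[0,-103,0,0]]]}' >/dev/null;python3 -c "$T"
python3 -m crank '{"commands":[[[3,0,0,0],[7,0,0,0],[10,0,0,0],[12,0,0,0],[13,0,0,0]]]}' >/dev/null;python3 -c "$T"
python3 - <<'E'
from h import *
from workcell import read_camera
i=camera_info("wrist");p,d=read_camera("wrist");X=cloud("wrist",d,i);cv2.imwrite("pics/e.png",p)
q=(X[...,:2]-C)@np.stack([EX,EY],1);z=X[...,2]
for nm,y in (("R",-103),("M",0),("L",103)):
    for dy in(-30,30):
        m=abs(q[...,1]-y-dy)<5
        a=m&(z>104)&(z<116);b=m&(z>70)&(z<99)&(q[...,0]<-60)&(p.min(-1)>60)
        print(nm,dy,"top min",np.percentile(q[a][:,0],2).round(1) if a.any() else None,"front",b.sum(),np.percentile(q[b][:,0],[5,50]).round(1) if b.any() else None)
k=(abs(q[...,1])<10)&(z>50)&(z<72)&(q[...,0]>-200)&(q[...,0]<-85)
print(np.percentile(q[k],[2,50,98],axis=0).round(1),"finger vs knob hist",np.histogram(q[k][:,0],bins=range(-170,-85,5)))
E
```

```text
t 10.25 chest frame -162.8 3.3 z 33.3 world [ 432.  -207.    33.3] F [ 0.11 -1.03 -0.55] Fx 0.23 w 0.1
t 10.75 chest frame -150.0 -0.9 z 33.0 world [ 444.2 -212.7   33. ] F [-0.36 -0.09 -0.53] Fx -0.34 w 0.2
R -30 top min None front 0 None
R 30 top min -87.6 front 0 None
M -30 top min -158.9 front 1207 [-112.6 -104.6]
M 30 top min -158.8 front 1191 [-112.6 -104.7]
L -30 top min -88.1 front 1144 [-124.2 -115.2]
L 30 top min None front 0 None
[[-144.4   -9.5]
 [-129.6   -0.2]
 [ -99.5    9.6]] finger vs knob hist (array([  0,   0,   0,   0,   1, 458,  80, 319, 399, 286,   0,   0,   0,
         0, 231,   0]), array([-170, -165, -160, -155, -150, -145, -140, -135, -130, -125, -120,
       -115, -110, -105, -100,  -95,  -90]))
```

View pics/e.png

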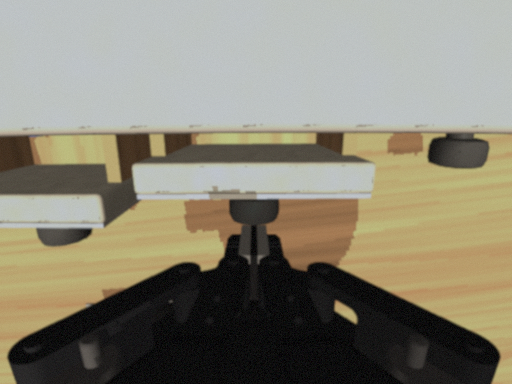

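The wrist view shows the right drawer home, with only its knob visible at (458,150). The fingers are centred on the middle knob at (254,210). Now the middle drawer.

```bash
T='from h import *
tcp()'
python3 -m crank '{"commands":[[[1.5,0,0,0],[4,0,0,0],[7,0,0,0],[10,0,0,0],[13,0,0,0]]]}' >/dev/null; python3 -c "$T"
python3 -m crank '{"commands":[[[3,0,0,0],[6,0,0,0],[9,0,0,0],[11,0,0,0],[13,0,0,0]]]}' >/dev/null; python3 -c "$T"
python3 -m crank '{"commands":[[[1,0,0,0],[2,0,0,0],[3,0,0,0],[4,0,0,0],[4.5,0,0,0]]]}' >/dev/null; python3 -c "$T"
```

```text
t 11.3 chest frame -137.4 -0.2 z 33.1 world [ 456.8 -213.5   33.1] F [-1.5   0.03  0.8 ] Fx -1.5 w -0.2
t 11.8 chest frame -124.2 -0.1 z 33.1 world [ 469.9 -215.1   33.1] F [-0.7  -0.01  0.19] Fx -0.7 w 0.0
t 12.3 chest frame -119.8 -0.1 z 33.1 world [ 474.3 -215.6   33.1] F [-1.4  -0.92 -0.91] Fx -1.28 w 0.1
```

```bash
T='from h import *
tcp()'
for i in 1 2 3; do
python3 -m crank '{"commands":[[[0.3,0,0,0],[0.6,0,0,0],[0.8,0,0,0]]]}' >/dev/null; python3 -c "$T"
done
```

```text
t 12.6 chest frame -119.1 -0.1 z 33.1 world [ 475.  -215.7   33.1] F [-0.51 -0.75 -1.19] Fx -0.42 w -0.1
t 12.9 chest frame -118.2 -0.1 z 33.1 world [ 475.8 -215.8   33.1] F [-0.79 -0.31 -0.76] Fx -0.75 w 0.3
t 13.2 chest frame -117.4 -0.1 z 33.1 world [ 476.6 -215.9   33.1] F [-2.16  0.52 -1.41] Fx -2.21 w 0.3
```

```bash
T='from h import *
tcp()'
for i in 1 2 3; do
python3 -m crank '{"commands":[[[0.3,0,0,0],[0.6,0,0,0],[0.6,0,0,0]]]}' >/dev/null; python3 -c "$T"
done
```

```text
t 13.5 chest frame -117.4 -0.1 z 33.1 world [ 476.7 -215.9   33.1] F [-2.97 -0.02  1.53] Fx -2.95 w -0.2
t 13.8 chest frame -117.4 -0.1 z 33.1 world [ 476.7 -215.9   33.1] F [-4.83  1.21  3.95] Fx -4.94 w -0.2
t 14.1 chest frame -117.4 -0.1 z 33.1 world [ 476.7 -215.9   33.1] F [-5.98  1.66  5.42] Fx -6.14 w -0.1
```

Middle drawer is home. On to the left one.

```bash
T='from h import *
tcp()'
python3 -m crank '{"commands":[[[-3,0,0,0],[-10,0,0,0],[-24,0,0,0],[-42,0,0,0],[-55,0,0,0]]]}' >/dev/null
python3 -m crank '{"commands":[[[0,-15,0,0],[0,-45,0,0],[0,-75,0,0],[0,-95,0,0],[0,-103,0,0]]]}' >/dev/null
python3 -m crank '{"commands":[[[2,0,0,0],[4,0,0,0],[6,0,0,0],[8,0,0,0],[9,0,0,0]]]}' >/dev/null;python3 -c "$T"
python3 -m crank '{"commands":[[[1.5,0,0,0],[4,0,0,0],[7,0,0,0],[10,0,0,0],[13,0,0,0]]]}' >/dev/null; python3 -c "$T"
python3 -m crank '{"commands":[[[3,0,0,0],[6,0,0,0],[9,0,0,0],[12,0,0,0],[15,0,0,0]]]}' >/dev/null; python3 -c "$T"
```

```text
t 15.6 chest frame -161.2 102.1 z 33.1 world [ 445.5 -109.1   33.1] F [ 0.6  0.5 -0.2] Fx 0.53 w 0.0
t 16.1 chest frame -148.7 102.8 z 33.0 world [ 458.1 -110.    33. ] F [-1.27 -0.56 -0.08] Fx -1.19 w -0.1
t 16.6 chest frame -133.5 102.8 z 33.0 world [ 473.2 -111.8   33. ] F [-1.61 -0.55 -0.42] Fx -1.53 w -0.4
```

```bash
T='from h import *
tcp()'
python3 -m crank '{"commands":[[[3,0,0,0],[6,0,0,0],[8,0,0,0],[10,0,0,0],[11.5,0,0,0]]]}' >/dev/null; python3 -c "$T"
python3 -m crank '{"commands":[[[0.8,0,0,0],[1.6,0,0,0],[2.4,0,0,0],[3,0,0,0],[3.4,0,0,0]]]}' >/dev/null; python3 -c "$T"
for i in 1 2 3; do
python3 -m crank '{"commands":[[[0.3,0,0,0],[0.6,0,0,0],[0.6,0,0,0]]]}' >/dev/null; python3 -c "$T"
done
```

```text
t 17.1 chest frame -121.9 102.9 z 33.1 world [ 484.6 -113.1   33.1] F [-0.62 -0.49 -0.82] Fx -0.55 w 0.1
t 17.6 chest frame -118.6 102.9 z 33.1 world [ 487.9 -113.5   33.1] F [-1.58 -0.11 -0.61] Fx -1.56 w -0.2
t 17.9 chest frame -118.0 102.9 z 33.1 world [ 488.5 -113.5   33.1] F [-1.57 -0.45 -0.66] Fx -1.51 w 0.0
t 18.2 chest frame -117.7 102.9 z 33.1 world [ 488.8 -113.6   33.1] F [-2.41  0.17 -0.24] Fx -2.41 w -0.1
t 18.5 chest frame -117.7 102.9 z 33.1 world [ 488.8 -113.6   33.1] F [-4.59  1.04  3.59] Fx -4.68 w -0.0
```

```bash
T='from h import *
tcp()'
python3 -m crank '{"commands":[[[0.3,0,0,0],[0.5,0,0,0],[0.5,0,0,0]]]}' >/dev/null; python3 -c "$T"
python3 -m crank '{"commands":[[[-3,0,0,0],[-10,0,0,0],[-24,0,0,0],[-38,0,0,0],[-45,0,0,0]]]}' >/dev/null
python3 -m crank '{"commands":[[[0,0,-15,0],[0,0,-55,0],[0,0,-100,0],[0,0,-150,0],[0,0,-195,-5.5]]]}' >/dev/null;
python3 - <<'E'
from h import *
go([615,186,225],-1.5)
fronts('f')
from workcell import read_camera
i=camera_info("wrist");p,d=read_camera("wrist");X=cloud("wrist",d,i);cv2.imwrite("pics/f.png",p)
q=(X[...,:2]-C)@np.stack([EX,EY],1);z=X[...,2]
m=(abs(z-110)<5)&(abs(q[...,1]-60)<90)&(p.min(-1)>120)&(q[...,0]<0)
for y in range(-20,150,20):
    a=m&(abs(q[...,1]-y)<6);b=(abs(q[...,1]-y)<6)&(z>60)&(z<103)&(q[...,0]<-60)
    print(y,np.percentile(q[a][:,0],2).round(1) if a.any() else None,b.sum(),q[b][:,0].min().round(1) if b.any() else None)
E
```

```text
t 18.8 chest frame -117.7 102.9 z 33.0 world [ 488.8 -113.6   33. ] F [-4.59  1.67  4.91] Fx -4.76 w -0.2
t 19.8 tcp [ 446.1 -108.4  230.9] yaw -1.35 tilt [ 0.003 -0.001 -1.   ] F [ 1.09 -0.41 -0.83] w -0.0782437329919421
target [615 186 225] shift [ 161.9 -298.3    6.2] turn 0.15
scene ((592.6062622070312, -227.7936553955078), (334.8686828613281, 167.76522827148438), 82.84696960449219) topx [-82.1  81.1] L 0 None M 0 None R 0 None
side ((593.552734375, -229.62783813476562), (343.12811279296875, 171.12767028808594), 82.99120330810547) topx [-83.8  83.2] L 0 None M 0 None R 0 None
-20 -86.7 0 None
0 -87.1 144 -107.0
20 -87.0 0 None
40 -86.4 0 None
60 -86.6 1 -88.5
80 -86.7 0 None
100 -86.5 155 -107.6
120 -86.7 0 None
140 -86.7 0 None
```

View pics/f.png

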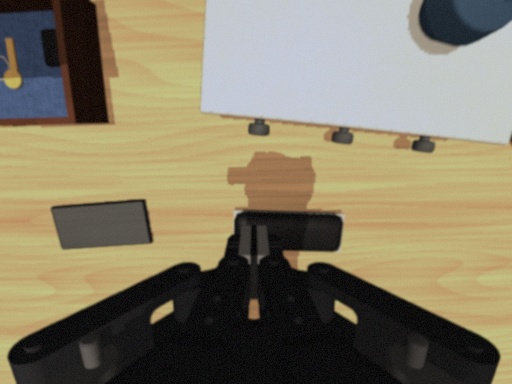

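All three knobs line up, at (259,128), (343,136) and (423,144), and no drawer front shows past the top board. The chest pose is unchanged. Moving over the lid.

```bash
python3 -m crank '{"commands":[[[8,-15,0,0],[28,-52,0,0],[52,-96,0,0],[76,-140,0,0],[100,-184,0,0]]]}' >/dev/null
python3 -m crank '{"commands":[[[24,-45,0,0],[44,-82,0,0],[57,-106,0,0],[62,-114,0,0],[62,-114,0,0]]]}' >/dev/null
python3 - <<'E'
from h import *
go([615,186,225],-1.5)
from workcell import read_camera
for n in("scene","side","wrist"):
    i=camera_info(n);p,d=read_camera(n);X=cloud(n,d,i)
    w=(X[...,0]>540)&(X[...,0]<700)&(X[...,1]>80)&(X[...,1]<290)&(X[...,2]>100)&(X[...,2]<228)
    P1=X[w];n0=np.array([.84,-.02,.545]);c0=np.array([630.9,190,168.5])
    P1=P1[abs((P1-c0)@n0)<12]
    for _ in range(5):
        c0=P1.mean(0);U,S,V=np.linalg.svd(P1-c0,full_matrices=False);nn=V[2]*np.sign(V[2][2]);P1=P1[abs((P1-c0)@nn)<5]
    a=np.arctan2(np.hypot(*nn[:2]),nn[2]);hz=81+10*np.cos(a)
    # outer-face point above hinge: z=81+10cos a, x=hx+10 sin a
    hx=c0[0]-(hz-c0[2])*nn[2]/nn[0]-10*np.sin(a)
    print(n,len(P1),"n",nn.round(3),"a",a.round(3),"hx",hx.round(1),"maxz",np.percentile(P1[:,2],99.5).round(1),"y",np.percentile(P1[:,1],[.5,99.5]).round(1),"minx",np.percentile(P1[:,0],.5).round(1))
E
```

```text
t 20.95 tcp [614.5 185.9 226.2] yaw -1.4 tilt [-0.002 -0.    -1.   ] F [-0.05 -1.38 -0.02] w 0.2198667624212279
target [615 186 225] shift [ 0.5 -0.1  1.2] turn 0.1
scene 2031 n [ 0.846 -0.013  0.533] a 1.008 hx 674.5 maxz 219.3 y [ 87.6 282.8] minx 597.1
side 259 n [ 0.837 -0.03   0.546] a 0.993 hx 676.2 maxz 225.4 y [ 81.6 283.7] minx 591.3
wrist 28978 n [ 0.843 -0.017  0.537] a 1.004 hx 671.7 maxz 219.6 y [ 88.3 280.4] minx 591.0
```

```bash
T='from h import *
tcp()'
python3 -m crank '{"commands":[[[0,0,7,0],[0,0,17,0],[0,0,26,0],[0,0,30,0],[0,0,31,0]]]}' >/dev/null;python3 -c "$T"
python3 -m crank '{"commands":[[[0,0,2,0],[0,0,4,0],[0,0,6,0],[0,0,8,0]]]}' >/dev/null;python3 -c "$T"
python3 - <<'E'
from h import *
from workcell import read_camera
i=camera_info("wrist");p,d=read_camera("wrist");X=cloud("wrist",d,i);cv2.imwrite("pics/g.png",p)
for v in range(180,262,5):
    print(v,[(u,*X[v,u].round().astype(int).tolist()) for u in (220,247,261)])
E
```

```text
t 21.6 chest frame -29.1 414.2 z 196.0 world [614.4 184.7 196. ] F [-0.16 -0.16  0.34] Fx -0.14 w 0.3
t 22.0 chest frame -28.5 414.7 z 189.1 world [615.  185.1 189.1] F [-0.41 -0.48  1.22] Fx -0.35 w -0.3
180 [(220, 638, 209, 154), (247, 637, 190, 155), (261, 637, 180, 155)]
185 [(220, 635, 209, 158), (247, 635, 190, 160), (261, 634, 180, 158)]
190 [(220, 632, 209, 163), (247, 632, 190, 163), (261, 632, 180, 163)]
195 [(220, 630, 208, 167), (247, 630, 190, 167), (261, 629, 180, 167)]
200 [(220, 628, 208, 171), (247, 627, 190, 171), (261, 627, 180, 170)]
205 [(220, 626, 208, 175), (247, 625, 190, 175), (261, 624, 181, 174)]
210 [(220, 623, 207, 178), (247, 622, 190, 177), (261, 622, 181, 178)]
215 [(220, 621, 207, 182), (247, 620, 190, 181), (261, 620, 181, 182)]
220 [(220, 619, 207, 185), (247, 618, 190, 184), (261, 618, 181, 185)]
225 [(220, 616, 207, 188), (247, 625, 189, 210), (261, 625, 181, 209)]
230 [(220, 614, 206, 191), (247, 625, 189, 216), (261, 625, 182, 217)]
235 [(220, 613, 206, 195), (247, 625, 189, 223), (261, 625, 182, 224)]
240 [(220, 611, 206, 198), (247, 625, 189, 229), (261, 625, 182, 229)]
245 [(220, 609, 206, 200), (247, 625, 188, 234), (261, 625, 182, 234)]
250 [(220, 607, 206, 203), (247, 624, 188, 238), (261, 625, 182, 239)]
255 [(220, 605, 205, 205), (247, 626, 188, 245), (261, 625, 182, 244)]
260 [(220, 626, 199, 249), (247, 626, 188, 250), (261, 626, 182, 249)]
```

View pics/g.png

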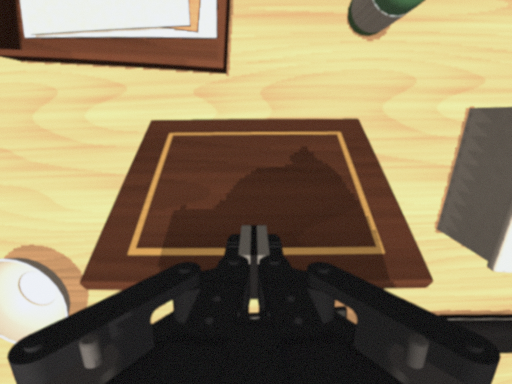

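Fingertips are centred on the lid at (255,240), just at contact near the free edge. Now I'll follow the lid's arc down.

```bash
T='from h import *
tcp()'
python3 -m crank '{"commands":[[[-3.8,0,3,0],[-7.5,0,5.5,0],[-11,0,8,0],[-14.5,0,11,0],[-18,0,13.5,0]]]}' >/dev/null;python3 -c "$T"
python3 -m crank '{"commands":[[[-3.4,0,2.7,0],[-6.7,0,5.5,0],[-10,0,8.4,0],[-13.2,0,11.3,0],[-16.3,0,14.5,0]]]}' >/dev/null;python3 -c "$T"
python3 -m crank '{"commands":[[[-3,0,3.2,0],[-5.8,0,6.4,0],[-8.6,0,9.7,0],[-11.3,0,13.1,0],[-13.9,0,16.7,0]]]}' >/dev/null;python3 -c "$T"
python3 - <<'E'
from h import *
from workcell import read_camera
i=camera_info("wrist");p,d=read_camera("wrist");X=cloud("wrist",d,i)
w=(X[...,0]>540)&(X[...,0]<700)&(X[...,1]>205)&(X[...,1]<265)&(X[...,2]>85)&(X[...,2]<205)&(p.max(-1)<120)&(np.mgrid[:384,:512][0]<250)
P=X[w];c=P.mean(0);V=np.linalg.svd(P-c,full_matrices=False)[2][2];V*=np.sign(V[2]);print(len(P),V.round(3),"a",np.arctan2(np.hypot(*V[:2]),V[2]).round(3))
E
```

```text
t 22.55 chest frame -47.0 412.9 z 175.4 world [596.5 185.6 175.4] F [ 0.36 -0.49  0.31] Fx 0.41 w 0.2
t 23.05 chest frame -63.1 411.4 z 160.9 world [580.4 186.  160.9] F [ 0.18 -0.72  0.15] Fx 0.26 w -0.2
t 23.55 chest frame -76.8 410.0 z 144.1 world [566.5 186.3 144.1] F [-0.2  -0.2   0.94] Fx -0.18 w -0.1
4582 [ 0.522 -0.001  0.853] a 0.549
```

```bash
T='from h import *
tcp()'
python3 -m crank '{"commands":[[[-2.4,0,3.6,0],[-4.8,0,7.2,0],[-7,0,11,0],[-9.2,0,14.8,0],[-11.3,0,18.6,0]]]}' >/dev/null;python3 -c "$T"
python3 -m crank '{"commands":[[[-1.9,0,3.9,0],[-3.7,0,7.9,0],[-5.3,0,11.9,0],[-6.9,0,16,0],[-8.3,0,20,0]]]}' >/dev/null;python3 -c "$T"
python3 -m crank '{"commands":[[[-1.3,0,4,0],[-2.5,0,8,0],[-3.6,0,12,0],[-4.5,0,15.5,0],[-5,0,18,0]]]}' >/dev/null;python3 -c "$T"
python3 -m crank '{"commands":[[[-0.4,0,1.5,0],[-0.8,0,3,0],[-1.2,0,4.5,0],[-1.6,0,6,0],[-2,0,7.5,0]]]}' >/dev/null;python3 -c "$T"
python3 -m crank '{"commands":[[[0,0,1,0],[0,0,2,0],[0,0,3,0],[0,0,4,0],[0,0,5,0]]]}' >/dev/null;python3 -c "$T"
```

```text
t 24.1 chest frame -87.9 409.0 z 125.5 world [555.4 186.6 125.5] F [1.2  1.05 0.25] Fx 1.07 w -0.2
t 24.6 chest frame -96.3 408.2 z 105.5 world [547.  186.8 105.5] F [0.38 0.51 0.52] Fx 0.31 w -0.1
t 25.1 chest frame -101.3 407.7 z 87.4 world [542.  186.9  87.4] F [-0.09  0.08  1.02] Fx -0.1 w 0.1
t 25.6 chest frame -103.0 407.5 z 80.3 world [540.2 187.   80.3] F [ 0.45 -0.83  0.19] Fx 0.54 w -0.1
t 26.1 chest frame -103.2 407.5 z 75.2 world [540.1 187.   75.2] F [-0.92 -0.71  0.39] Fx -0.82 w -0.5
```

```bash
T='from h import *
tcp()'
for i in 1 2 3 4; do
python3 -m crank '{"commands":[[[0,0,0.5,0],[0,0,1,0],[0,0,1.4,0]]]}' >/dev/null;python3 -c "$T"
done
```

```text
t 26.4 chest frame -103.1 407.5 z 73.9 world [540.2 187.   73.9] F [-0.87 -0.11  3.1 ] Fx -0.85 w -0.1
t 26.7 chest frame -103.1 407.5 z 73.7 world [540.2 187.   73.7] F [-3.6  -1.88 12.16] Fx -3.34 w 0.1
t 27.0 chest frame -103.0 407.6 z 73.6 world [540.2 187.   73.6] F [-6.29 -3.5  20.71] Fx -5.82 w 0.0
t 27.3 chest frame -103.0 407.6 z 73.5 world [540.2 187.1  73.5] F [-9.35 -3.71 28.91] Fx -8.83 w 0.0
```

The lid is on its rigid stop. I'll release and verify.

```bash
python3 -m crank '{"commands":[[[0,0,-2,0],[0,0,-5,0],[0,0,-12,0],[0,0,-30,0],[0,0,-60,0]]]}' >/dev/null
python3 -m crank '{"commands":[[[-10,0,-40,0],[-20,0,-70,0],[-30,0,-90,0],[-30,0,-100,0],[-30,0,-100,0]]]}' >/dev/null
python3 - <<'E'
from h import *
from workcell import read_camera
tcp();fronts('z')
for n in("scene","side","wrist"):
    i=camera_info(n);p,d=read_camera(n);X=cloud(n,d,i)
    if n=="scene": cv2.imwrite("pics/fin.png",cv2.resize(p[80:300,130:380],None,fx=2.4,fy=2.4))
    w=(X[...,0]>530)&(X[...,0]<665)&(X[...,1]>95)&(X[...,1]<275)&(X[...,2]>70)&(X[...,2]<115)
    P=X[w];c=P.mean(0);V=np.linalg.svd(P-c,full_matrices=False)[2][2];V*=np.sign(V[2])
    k=(X[...,0]>490)&(X[...,0]<720)&(X[...,1]>70)&(X[...,1]<300)&(X[...,2]>82)&(X[...,2]<110)
    print(n,len(P),"z",c[2].round(1),"a",-(-V[0]/V[2]).round(4),cv2.minAreaRect(X[k][:,:2].astype(np.float32)))
E
```

```text
t 28.3 chest frame -132.0 405.0 z 231.0 world [511.2 188.  231. ] F [-0.51  0.91 -0.09] Fx -0.62 w -0.1
scene ((592.4837646484375, -230.75149536132812), (336.0148010253906, 166.71258544921875), 83.15303039550781) topx [-82.3  81.1] L 0 None M 0 None R 1 None
side ((593.2490234375, -231.44024658203125), (337.5540466308594, 171.208984375), 83.32105255126953) topx [-83.8  83.3] L 0 None M 0 None R 0 None
scene 2223 z 90.1 a 0.0003 ((598.3499755859375, 185.11700439453125), (199.42149353027344, 166.74195861816406), 88.60811614990234)
side 731 z 92.2 a -0.0052 ((598.1447143554688, 181.2377166748047), (215.02288818359375, 165.9368438720703), 89.07584381103516)
wrist 24246 z 91.4 a 0.0037 ((594.1412963867188, 184.7130126953125), (197.09091186523438, 164.17465209960938), 88.80255889892578)
```

View pics/fin.png

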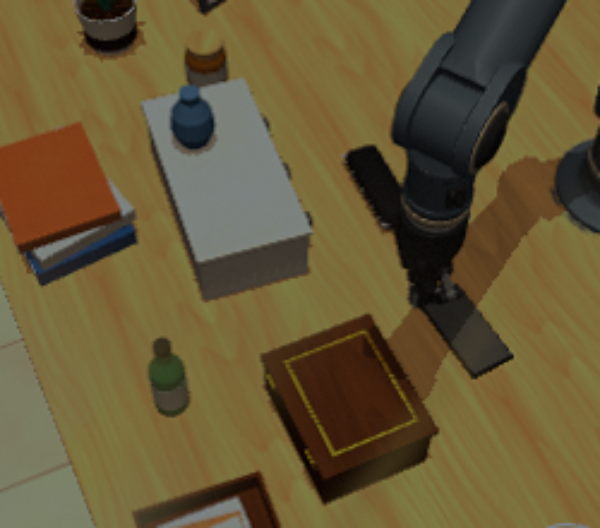

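The final view shows all three drawers flush at (285,170), the lid flat at (350,395), and the vase, phone, case and bottle still in place. The gripper is clear of everything, so I'm handing it in.

```bash
python3 -c "
from workcell import manip
print(manip.finish_job())"
```

```text
the job is handed in; nothing more can be done
None
```

All three drawers are pushed home, right, middle then left, and the key-box lid is folded flat. The last camera check showed the chest and key box where they had been and the other things in view undisturbed. The job was handed in at about 28 s.

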